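# Open the bifold cupboard past the pepper mill

## Task

The pepper mill stands in the way of the little worktop cupboard's bifold door. Stand the mill somewhere else on the worktop, upright and out of the door's way, then pull the door by its handle until both panels are folded fully open. Do not tip the mill over or let the door or cupboard bump it, and leave the other things on the worktop where they are.

Things in the scene. Friction and masses are not known exactly. Their poses are not given: they have to be found in the camera images.
- cupboard: a fixed little wooden worktop cupboard, 130 mm deep, 250 wide, 200 high, its front closed by a grey two-panel bifold door. Origin: centre of its underside, on the worktop. -x points out of the front, +y to its left end as the robot sees it, z up. The door's front face is at x = -65 mm when shut.
- pivot (a point): the door's fixed upright pivot at the left end of the front, cupboard frame x = -58, y = +123.5 mm, 100 mm above the worktop. The left panel turns on it; the right panel is hinged to the left one's free edge (the fold), and its far edge runs in a track under the cupboard top. Each panel is 123.5 mm wide, 14 thick.
- door (a joint): turn of the left panel about its pivot: 0 = shut, panels in line; 1.45 rad = the stop, panels folded together, sticking out at the left end of the front. Pulling near the fold brings the fold outwards and slides the track edge left; the right panel mirrors the left one's angle. Light friction (about 1 N at the handle), stays where left, may start a little ajar.
- handle (a point): grip point of the only handle: an upright steel bar 10 mm thick, from 88 to 180 mm above the worktop, on the right panel 25 mm from the fold, with 30 mm finger space behind it. Point: on the bar's axis, 160 mm above the worktop; the bar is free all round above 125 mm. Cupboard frame, door at q: x = -58-98.5 sin q-42 cos q, y = 123.5-148.5 cos q-42 sin q (mm).
- mill_centre (a point): wooden pepper mill standing where the door sweeps as it folds: round, 170 mm high, body at most 58 mm across, head 48 mm across from 123 to 159 mm above its foot (grip it at 140 mm), 12 mm knob on top, about 0.18 kg. The point lies on its axis, 85 mm above its foot; z points up along the mill.
- lemon_centre (a point): bystander: a lemon, 71 x 53 x 51 mm, lying to the left of the cupboard; the point is its centre, half-way up
- tumbler_centre (a point): bystander: a tall clear glass tumbler, 70 mm across and 124 mm high, standing to the right of the cupboard. (Beware: a wall cabinet hangs above the back right of the worktop, over world x - y > 0.7 m, from 0.47 m up); the point is its centre, half-way up
- mug_centre (a point): bystander: a pale mug, body 80 mm across, 98 mm high, handle sticking out 30 mm along the mug's own -y; at the right of the free worktop; the point is its centre, half-way up
- timer_centre (a point): bystander: a round kitchen timer, 60 mm across, 42 mm high, at the left of the free worktop; the point is its centre, half-way up
- shaker_centre (a point): bystander: a white egg-shaped shaker, 48 mm across, 60 mm high, at the right near the edge; the point is its centre, half-way up
There are look-alikes about, which are no part of the job. Leave any pink look-alike of the part that bears mill_centre alone.

How it is judged:
By the outcome, as a careful person would: the job done as asked, in the order asked, and still so for the second after the job is handed in, with the robot touching nothing.
It also fails if it takes over 48 s, if anything falls off the work surface, if the arm or the gripper's body presses on something with over 40 N, if the wrist force passes 120 N, or if a joint passes its speed limit or range.

## Robot

A 6-joint arm with a two-finger parallel gripper is mounted at the origin on a cart in front of the work surface, level with it; the furniture and walls round the work are solid. World frame = base frame: x ahead of the robot, y to its left, z up, the work surface at z = 0. Lengths are in m, angles in rad, forces in N, time in s.
With the tool pointing down it reaches from about 0.3 to 0.875 m from the base axis. Payload 6.4 kg.
Tool frame: the origin (TCP) lies midway between the tips of the shut fingers; the grasp point (between the pads) lies 19 mm behind it; z points along the fingers, y is the line along which they close (so a half turn about z gives the same grasp; the last joint's range is limited). The gripper opens to 85 mm and grips with 20 to 120 N. Pads are 22 mm wide; open, the fingers measure 114 mm over their backs; the gripper's body (76 mm by 85 mm) begins 54 mm behind the grasp point. The pads swing forward as they close: fully open they stand 13 mm farther back than shut.
Start: joints at [1.124, 0.181, 1.607, -0, 1.354, -0.206], TCP at [0.137, 0.558, 0.231] pointing down, gripper open.
Joint ranges: [-2.99, 2.99], [-0.89, 2.07], [0.3, 2.58], [-1.14, 4.28], [0, 2.63], [-3.12, 3.12]. Speed limits (rad/s): [2.57, 2.57, 3.01, 3.14, 3.14, 3.14].

## Interface

Orientations are given as a unit quaternion [w, x, y, z].
In Python, from bench import ctrl gives the robot as it stands. The module is installed in compiled form; this text tells all that it offers.
- The arm moves only by the tool move_arm, never from a script. Its argument "plan" is one flat list of numbers, 6 for each row, row after row: the shift along the world's x, y, z in units of 50 mm (1.0 is 50 mm), then the turn, a rotation vector about the world's x, y, z in rad. A call has 1 to 10 rows; each row is the pose to reach, as a shift and turn from the pose commanded when the call began; what a row does not reach only later rows make up. A row lasts 1/8 s, in which the tool goes at most 62.5 mm and 10.7 degrees, less where a joint would pass 70% of its speed; a pose out of reach is approached as far as the arm can. A call with a gripper value outside its range is refused whole. "grip" is the finger opening in mm, from 0 to 85.4, set as the call begins (left out, the last holds). The fingers move at their own pace and stop on an object; the grip force is fixed at half the most. Time passes only in rows, so rows that repeat a pose let the fingers close. It gives the time, the measured TCP pose, the force, the opening and the grip force at its end, in the units of the state.
- ctrl.get_obs(): the state, without advancing time (a new reading comes with each control period).
- ctrl.camera(name): name is "scene" or "top"; returns a dict with "pixels" (384x512x3 uint8, red, green, blue), "fx", "fy", "cx", "cy" (pixels), "origin" and "attitude" of the camera in the world. Camera axes: x right, y down, z forward; pixel columns grow to the right and rows downward; lengths in m; the calibration is good to about 2 mm. A picture is of the moment at which its call begins. There is no depth.
- ctrl.hand_in(): hands the job in; it is judged then, once.
The state is a dict: "time_s": time; "q": joint angles; "dq": joint speeds; "joint_efforts": joint torques, N m; "eef_pos": TCP position; "eef_rot": TCP orientation; "wrist_force": force on the tool from outside, world axes, zero at the start; "torque": the same for the moment, N m; "opening": opening from 0.0 (shut) to 1.0 (fully open); "grasp_force": force on a finger pad.
Only numpy, scipy, OpenCV 4.12 (cv2) and the standard library are available. Lean on these libraries where they do the work, as an engineer would, in place of code of your own. Each camera call takes 0.05 s, during which the arm holds its last target. There are 200 camera calls.

## Working session

There is one attempt and no reset: what is moved stays moved. The work goes in short steps, Python scripts to look and compute and a tool call to move; the robot and the scene stay as the last step left them, time stands still between calls to the robot, and variables do not carry over. Pictures are saved under pics/ and viewed, at most 10 in all, crops included, and the job is handed in when it is done.

Besides the shell and the picture viewer there is one more tool, called after "Request:" in YAML: its name, and indented under it one key for each argument. move_arm: Moves the arm, as the interface text tells. Its arguments: {"type":"object","properties":{"plan":{"type":"array"},"grip":{"type":"number"}},"required":["plan"]}

```bash
mkdir -p pics
cat > h.py <<'E'
import numpy as np, cv2
from bench import ctrl
from scipy.spatial.transform import Rotation as R
def rot(a):
    a=np.array(a,float)
    return a if a.shape==(3,3) else R.from_quat(a[[1,2,3,0]]).as_matrix()
def ray(c,u,v):
    d=rot(c["attitude"])@np.array([(u-c["cx"])/c["fx"],(v-c["cy"])/c["fy"],1]); return np.array(c["origin"]),d
def atz(c,u,v,z):
    o,d=ray(c,u,v); return o+d*(z-o[2])/d[2]
def proj(c,p):
    q=rot(c["attitude"]).T@(np.array(p)-c["origin"]); return np.array([c["fx"]*q[0]/q[2]+c["cx"],c["fy"]*q[1]/q[2]+c["cy"]])
def snap(n,f):
    c=ctrl.camera(n); cv2.imwrite("pics/"+f,cv2.resize(c["pixels"][:,:,::-1],(768,576),interpolation=cv2.INTER_CUBIC)); return c
E
python3 - <<'E'
from h import *
for n in("scene","top"):
    c=snap(n,n+"0.png"); print(n,{k:v for k,v in c.items() if k!="pixels"})
o=ctrl.get_obs();print(o)
E
```

```text
scene {'fx': 385.0093853561564, 'fy': 385.0093853561564, 'cx': 250.56313113855424, 'cy': 190.99269914537913, 'origin': array([-0.13727426, -0.66895472,  1.00369203]), 'attitude': array([-0.36487231,  0.84192087, -0.36714019,  0.15246484])}
top {'fx': 485.15276683915175, 'fy': 485.15276683915175, 'cx': 250.13908214216082, 'cy': 197.76357821171558, 'origin': array([-0.09864806,  0.00302135,  1.50417648]), 'attitude': array([ 0.14984861, -0.66924277,  0.70929984, -0.16295166])}
{'time_s': 0.1, 'q': array([ 1.12370070e+00,  1.81454714e-01,  1.60788415e+00, -5.50992806e-05,
        1.35379892e+00, -2.06285045e-01]), 'dq': array([-0.00107058, -0.00307715, -0.00201417, -0.00072644,  0.00016122,
       -0.00022044]), 'joint_efforts': array([ 9.54934949e-04, -4.45871294e+01, -3.52242315e+01, -2.85350243e-04,
        4.14724738e-03, -2.01263595e-05]), 'eef_pos': array([0.13690849, 0.55796226, 0.23049254]), 'eef_rot': array([-2.22447836e-04,  1.20108631e-01,  9.92760454e-01, -7.40336293e-04]), 'wrist_force': array([-0.2393065 , -0.17813134,  0.49501888]), 'torque': array([-0.00276346, -0.01085697,  0.02256309]), 'grasp_force': 0.0, 'opening': 1.0062001244689152}
```

View pics/scene0.png

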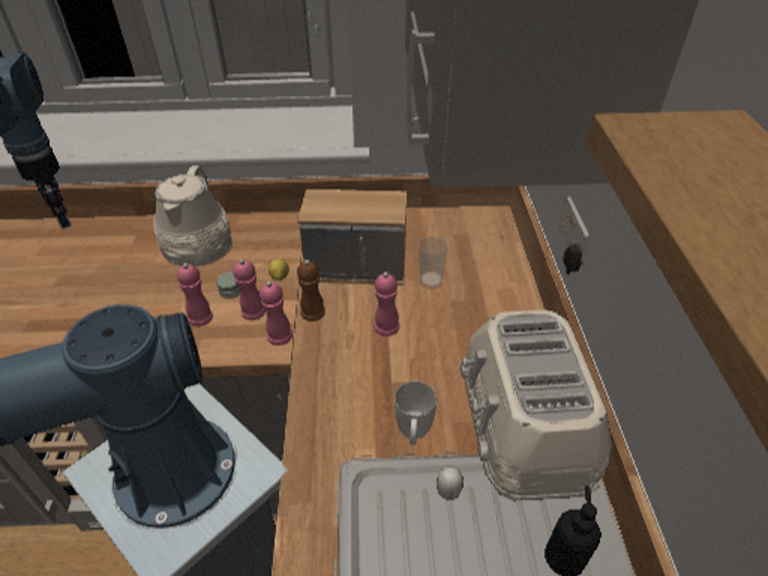

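View pics/top0.png

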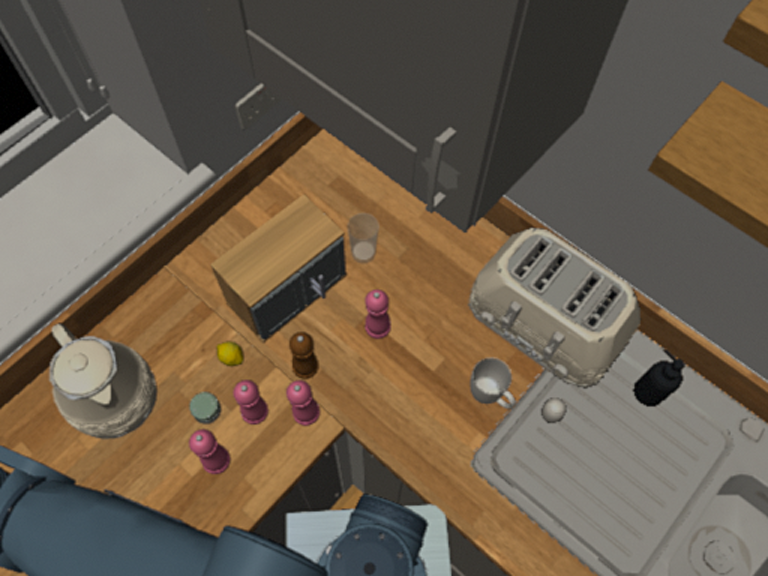

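The scene view shows the brown mill with its head at (308,270), the cupboard at about (355,235), and the tumbler, lemon, mug and four pink look-alikes. In the top view the mill head is at (302,343) and the handle at (317,285). I'll zoom in to measure.

Run:
```python
from h import *
a=ctrl.camera("top")["pixels"][:,:,::-1][120:320,110:310]; b=ctrl.camera("scene")["pixels"][:,:,::-1][115:240,110:310]
cv2.imwrite("pics/ca.png",cv2.resize(a,(600,600),interpolation=cv2.INTER_CUBIC))
cv2.imwrite("pics/cb.png",cv2.resize(b,(800,500),interpolation=cv2.INTER_CUBIC))
```

```text
(no output)
```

View pics/ca.png

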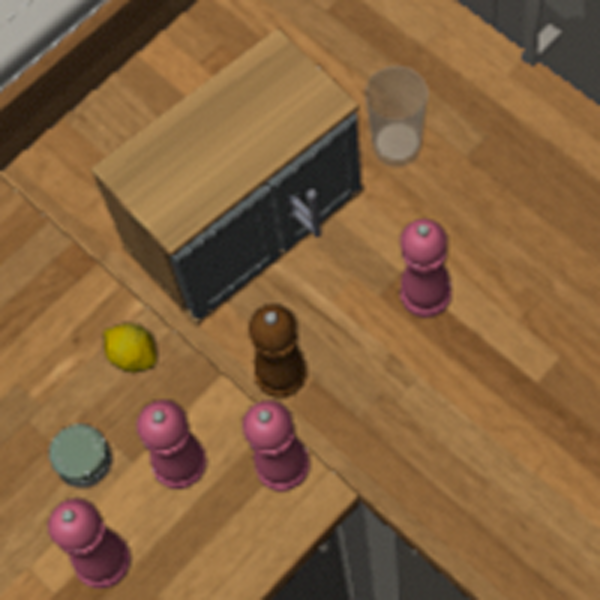

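View pics/cb.png

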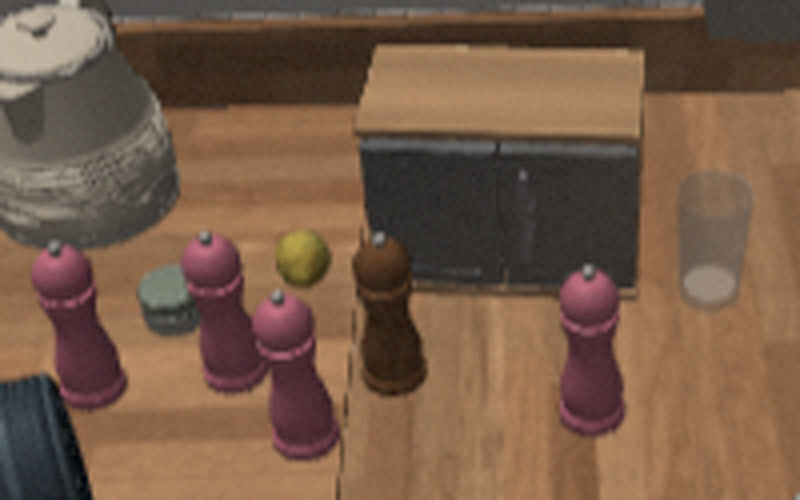

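The crops show the cupboard top corners in the top crop at (95,174), (280,30), (358,107) and (174,252). The mill knob is at (271,316) in the top crop and (379,239) in the scene crop. The handle top is at (312,193) and (523,175).

Run:
```python
from h import *
np.set_printoptions(precision=4,suppress=True)
T=ctrl.camera("top");S=ctrl.camera("scene")
t=lambda x,y,z:atz(T,110+(x+.5)/3-.5,120+(y+.5)/3-.5,z)
s=lambda x,y,z:atz(S,110+(x+.5)/4-.5,115+(y+.5)/4-.5,z)
A=[t(*p,.2) for p in((95,174),(280,30),(358,107),(174,252))]
B=[s(*p,.2) for p in((375,46),(644,52),(640,136),(356,131))]
for P in(A,B):
    print(np.array(P)[:,:2],"w",np.linalg.norm(P[1]-P[0]),np.linalg.norm(P[2]-P[3]),"d",np.linalg.norm(P[0]-P[3]),np.linalg.norm(P[1]-P[2]))
C=[]
for P in(A,B):
    c=np.mean(P,0); y=(P[0]-P[1]+P[3]-P[2])[:2]; th=np.arctan2(-y[0],y[1]); print("c",c,"yaw",th)
    C.append((c,th))
def tri(a,b):
    o1,d1=ray(T,110+(a[0]+.5)/3-.5,120+(a[1]+.5)/3-.5);o2,d2=ray(S,110+(b[0]+.5)/4-.5,115+(b[1]+.5)/4-.5)
    k=np.linalg.lstsq(np.c_[d1,-d2],o2-o1,rcond=None)[0]; p,q=o1+k[0]*d1,o2+k[1]*d2; return (p+q)/2,np.linalg.norm(p-q)
for n,a,b in(("mill",(271,316),(379,239)),("handletop",(312,193),(523,175)),("pR",(424,230),(588,271)),("pF",(265,410),(278,297)),("pM",(159,416),(206,238)),("pL",(69,517),(55,247)),("lemon",(130,348),(302,258))):
    print(n,*tri(a,b))
print("timer",t(80,452,.042),"tumbler",t(397,142,.005),s(709,285,.005))
m=lambda x,y,z:atz(T,x/1.5,y/1.5,z)
print("mug",m(491,380,.098),"shaker",m(554,410,.03),"edge corner",t(357,496,0),"edge",t(270,570,0),t(470,598,0),"seam",t(10,175,0),"sinkcorner",m(475,462,0))
# measure door ajar in cupboard frame
c=(C[0][0]+C[1][0])/2; th=(C[0][1]+C[1][1])/2
h,_=tri((312,193),(523,175)); Rz=np.array([[np.cos(th),np.sin(th)],[-np.sin(th),np.cos(th)]])
print("handle cup",Rz@(h-c)[:2],"mill cup",Rz@(tri((271,316),(379,239))[0]-c)[:2])
```

```text
[[0.6103 0.2846]
 [0.7732 0.0948]
 [0.6738 0.0157]
 [0.5186 0.2037]] w 0.25016568264983813 0.2437563877539067 d 0.1223639469132472 0.1269895166636892
[[0.6133 0.2867]
 [0.7731 0.0959]
 [0.6749 0.0151]
 [0.5151 0.2013]] w 0.2489040253951213 0.24537547060564238 d 0.13013499762785488 0.12715322583329894
c [0.644  0.1497 0.2   ] yaw 0.69991685769988
c [0.6441 0.1498 0.2   ] yaw 0.7033107395309938
mill [0.4585 0.1122 0.1655] 0.0016071913162989736
handletop [0.5843 0.067  0.1833] 0.00126610429583149
pR [ 0.5435 -0.0451  0.1685] 0.0006189101673751297
pF [0.3592 0.12   0.1645] 0.0056101235658577294
pM [0.3618 0.2212 0.1642] 0.00034127213390896003
pL [0.268  0.3025 0.1664] 0.0011351571912821506
lemon [0.4887 0.2766 0.0254] 0.00039521770554810985
timer [0.3695 0.3221 0.042 ] tumbler [ 0.7391 -0.0263  0.005 ] [ 0.7396 -0.0217  0.005 ]
mug [ 0.3719 -0.2685  0.098 ] shaker [ 0.3215 -0.405   0.03  ] edge corner [0.3179 0.038  0.    ] edge [0.2453 0.1307 0.    ] [ 0.2048 -0.0732  0.    ] seam [ 0.7233  0.4266 -0.    ] sinkcorner [ 0.2294 -0.2316  0.    ]
handle cup [-0.099  -0.0246] mill cup [-0.166   0.0911]
```

Request:
move_arm:
  plan: [0,0,1.4,0,0,0,1.07,-1.49,1.4,0,0,0,2.14,-2.97,1.4,0,0,0,3.2,-4.46,1.4,0,0,0,4.3,-5.95,1.4,0,0,0,5.36,-7.43,1.4,0,0,0,6.43,-8.92,1.4,0,0,0,6.43,-8.92,1.4,0,0,0,6.43,-8.92,1.4,0,0,0,6.43,-8.92,1.4,0,0,0]
  grip: 85

```text
time_s: 1.55
eef_pos: [0.4597, 0.1102, 0.3015]
eef_rot: [0.0, 0.121, 0.993, 0.0]
wrist_force: [-0.1, 0.2, 0.1]
opening: 0.993
grasp_force: 0.0
```

Request:
move_arm:
  plan: [-0.02,0.04,-0.7,0,0,0,-0.02,0.04,-1.4,0,0,0,-0.02,0.04,-2.1,0,0,0,-0.02,0.04,-2.7,0,0,0,-0.02,0.04,-3.2,0,0,0,-0.02,0.04,-3.6,0,0,0,-0.02,0.04,-3.6,0,0,0,-0.02,0.04,-3.6,0,0,0]

```text
time_s: 2.55
eef_pos: [0.4582, 0.1144, 0.1221]
eef_rot: [0.001, 0.12, 0.993, 0.0]
wrist_force: [0.2, 0.1, 0.5]
opening: 0.995
grasp_force: 0.0
```

Request:
move_arm:
  plan: [0,0,0,0,0,0,0,0,0,0,0,0,0,0,0,0,0,0,0,0,0,0,0,0,0,0,0,0,0,0,0,0,0,0,0,0,0,0,0,0,0,0,0,0,0,0,0,0]
  grip: 35

```text
time_s: 3.55
eef_pos: [0.4586, 0.1144, 0.1226]
eef_rot: [0.001, 0.12, 0.993, 0.0]
wrist_force: [-1.3, -0.5, 5.2]
opening: 0.535
grasp_force: 61.0
```

Request:
move_arm:
  plan: [0,0,0.2,0,0,0,0,0,0.6,0,0,0,0,0,1.0,0,0,0,0,0,1.2,0,0,0,-0.1,-0.3,1.2,0,0,0,-0.25,-0.9,1.2,0,0,0,-0.4,-1.5,1.2,0,0,0,-0.55,-2.1,1.2,0,0,0,-0.7,-2.7,1.2,0,0,0,-0.85,-3.3,1.2,0,0,0]

```text
time_s: 4.8
eef_pos: [0.4136, -0.0519, 0.1803]
eef_rot: [-0.001, 0.12, 0.993, 0.0]
wrist_force: [1.1, -0.9, -2.1]
opening: 0.538
grasp_force: 61.8
```

Request:
move_arm:
  plan: [-0.15,-0.6,0,0,0,0,-0.27,-0.95,0,0,0,0,-0.32,-1.18,0,0,0,0,-0.32,-1.18,0,0,0,0,-0.32,-1.18,0,0,0,0]

```text
time_s: 5.42
eef_pos: [0.399, -0.1091, 0.181]
eef_rot: [-0.0, 0.12, 0.993, 0.0]
wrist_force: [0.4, -0.1, -0.8]
opening: 0.532
grasp_force: 61.8
```

Run:
```python
from h import *
c=ctrl.camera("scene")["pixels"][:,:,::-1][100:340,110:350]
d=ctrl.camera("top")["pixels"][:,:,::-1][120:360,130:370]
cv2.imwrite("pics/l.png",cv2.resize(np.hstack([c,d]),(800,400),interpolation=cv2.INTER_CUBIC)); print(ctrl.get_obs()["eef_pos"])
```

```text
[ 0.39915758 -0.10898445  0.18116689]
```

View pics/l.png

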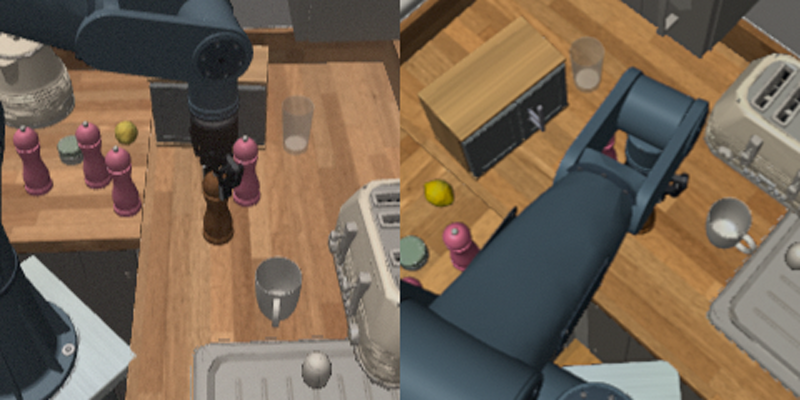

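The mill hangs upright from the gripper at scene-crop (217,205), clear of the pink mill and the mug. Next I'll lower it.

Request:
move_arm:
  plan: [0,0,-0.3,0,0,0,0,0,-0.7,0,0,0,0,0,-1.0,0,0,0,0,0,-1.1,0,0,0,0,0,-1.15,0,0,0,0,0,-1.17,0,0,0,0,0,-1.17,0,0,0]

```text
time_s: 6.4
eef_pos: [0.3994, -0.1098, 0.1232]
eef_rot: [0.0, 0.12, 0.993, -0.0]
wrist_force: [0.4, 0.2, -0.9]
opening: 0.534
grasp_force: 61.8
```

Request:
move_arm:
  plan: [0,0,-0.02,0,0,0,0,0,-0.03,0,0,0,0,0,-0.03,0,0,0]

```text
time_s: 6.78
eef_pos: [0.4002, -0.1101, 0.1227]
eef_rot: [0.001, 0.12, 0.993, -0.0]
wrist_force: [-1.0, 0.9, 7.0]
opening: 0.539
grasp_force: 62.6
```

Contact. Release, then rise.

Request:
move_arm:
  plan: [0,0,0.02,0,0,0,0,0,0.02,0,0,0,0,0,0.02,0,0,0,0,0,0.02,0,0,0,0,0,0.02,0,0,0,0,0,0.02,0,0,0]
  grip: 85

```text
time_s: 7.52
eef_pos: [0.3991, -0.1095, 0.1222]
eef_rot: [-0.0, 0.12, 0.993, 0.0]
wrist_force: [-0.1, -0.4, 0.2]
opening: 0.997
grasp_force: 0.0
```

Request:
move_arm:
  plan: [0,0,0.4,0,0,0,0,0,1.0,0,0,0,0,0,1.8,0,0,0,0,0,2.6,0,0,0,0,0,3.4,0,0,0,0,0,3.6,0,0,0]

```text
time_s: 8.28
eef_pos: [0.4002, -0.1102, 0.305]
eef_rot: [0.002, 0.12, 0.993, -0.001]
wrist_force: [0.8, -1.0, 0.3]
opening: 0.996
grasp_force: 0.0
```

```bash
cat > plan.py <<'E'
from h import *
c=np.array([.644,.150]);th=.702
def H(q): 
    x=-.058-.0985*np.sin(q)-.042*np.cos(q);y=.1235-.1485*np.cos(q)-.042*np.sin(q)
    return c+[np.cos(th)*x-np.sin(th)*y,np.sin(th)*x+np.cos(th)*y]
E
python3 - <<'E'
from plan import *
np.set_printoptions(precision=4,suppress=True)
o=ctrl.get_obs();e=o["eef_pos"];print(e,o["q"],o["opening"])
print("handle",H(0),(H(0)-e[:2])/.05)
Rt=rot(o["eef_rot"]);y=Rt[:,1];print("toolY",y,"want yaw of closing line",th+np.pi/2,"now",np.arctan2(y[1],y[0]))
E
```

```text
[ 0.4002 -0.1102  0.305 ] [-0.5565 -0.2602  1.8846 -0.      1.5123 -1.8865] 0.9963312752819077
handle [0.5838 0.0663] [3.6721 3.5311]
toolY [ 0.2384  0.9712 -0.0016] want yaw of closing line 2.2727963267948965 now 1.3300486847341095
```

Run:
```python
from plan import *
np.set_printoptions(precision=2,suppress=True)
M={"pR":(.5435,-.0451),"pF":(.359,.12),"pM":(.362,.221),"mill":(.40,-.11),"lemon":(.489,.277),"tumb":(.739,-.024)}
for q in np.arange(0,1.46,.145):
    h=H(q);a=th+np.pi/2+q;u=np.array([np.cos(a),np.sin(a)])
    d={k:round(min(np.linalg.norm(np.array(v)-h-s*u) for s in np.linspace(-.057,.057,9))*1000) for k,v in M.items()}
    print(round(q,3),h.round(4),(h-H(0))/.05,d)
```

```text
0.0 [0.58 0.07] [0. 0.] {'pR': 103, 'pF': 188, 'pM': 216, 'mill': 254, 'lemon': 177, 'tumb': 127}
0.145 [0.58 0.05] [-0.15 -0.25] {'pR': 96, 'pF': 177, 'pM': 215, 'mill': 240, 'lemon': 191, 'tumb': 127}
0.29 [0.57 0.04] [-0.33 -0.43] {'pR': 88, 'pF': 167, 'pM': 214, 'mill': 221, 'lemon': 203, 'tumb': 130}
0.435 [0.56 0.04] [-0.52 -0.54] {'pR': 83, 'pF': 158, 'pM': 214, 'mill': 203, 'lemon': 215, 'tumb': 135}
0.58 [0.55 0.04] [-0.74 -0.59] {'pR': 80, 'pF': 149, 'pM': 213, 'mill': 187, 'lemon': 224, 'tumb': 144}
0.725 [0.54 0.04] [-0.96 -0.56] {'pR': 82, 'pF': 141, 'pM': 210, 'mill': 175, 'lemon': 231, 'tumb': 156}
0.87 [0.52 0.04] [-1.19 -0.46] {'pR': 88, 'pF': 133, 'pM': 207, 'mill': 167, 'lemon': 234, 'tumb': 171}
1.015 [0.51 0.05] [-1.42 -0.3 ] {'pR': 100, 'pF': 124, 'pM': 201, 'mill': 163, 'lemon': 227, 'tumb': 189}
1.16 [0.5  0.06] [-1.65 -0.07] {'pR': 116, 'pF': 114, 'pM': 194, 'mill': 163, 'lemon': 209, 'tumb': 210}
1.305 [0.49 0.08] [-1.87  0.23] {'pR': 134, 'pF': 104, 'pM': 184, 'mill': 168, 'lemon': 183, 'tumb': 234}
1.45 [0.48 0.09] [-2.08  0.57] {'pR': 152, 'pF': 92, 'pM': 170, 'mill': 177, 'lemon': 156, 'tumb': 259}
```

Request:
move_arm:
  plan: [0.2,0.2,0,0,0,-0.18,0.6,0.6,0,0,0,-0.36,1.0,1.0,0,0,0,-0.54,1.4,1.35,0,0,0,-0.72,1.8,1.75,0,0,0,-0.9,2.2,2.1,0,0,0,-1.08,2.6,2.5,0,0,0,-1.26,2.9,2.8,0,0,0,-1.44,3.2,3.1,0,0,0,-1.62,3.5,3.35,0,0,0,-1.8]

```text
time_s: 9.52
eef_pos: [0.574, 0.0586, 0.3006]
eef_rot: [-0.001, 0.854, 0.521, -0.001]
wrist_force: [0.3, -1.1, 0.3]
opening: 0.997
grasp_force: 0.0
```

Request:
move_arm:
  plan: [0.17,0.18,0,0,0,-0.18,0.17,0.18,0,0,0,-0.36,0.17,0.18,0,0,0,-0.4,0.17,0.18,0,0,0,-0.4]
  grip: 60

```text
time_s: 10.02
eef_pos: [0.5821, 0.067, 0.3008]
eef_rot: [-0.0, 0.939, 0.344, -0.001]
wrist_force: [0.2, 0.7, -0.7]
opening: 0.696
grasp_force: 0.0
```

Run:
```python
from plan import *
o=ctrl.get_obs();y=rot(o["eef_rot"])[:,1];print(o["eef_pos"],o["q"],np.arctan2(y[1],y[0])+np.pi,(H(0)-o["eef_pos"][:2])/.05)
c=ctrl.camera("scene")["pixels"][:,:,::-1][100:340,110:350]
d=ctrl.camera("top")["pixels"][:,:,::-1][120:360,130:370]
cv2.imwrite("pics/m.png",cv2.resize(np.hstack([c,d]),(800,400),interpolation=cv2.INTER_CUBIC))
```

```text
[0.58211757 0.06699468 0.30082164] [-8.78311389e-02  1.57460584e-01  1.49356377e+00 -3.85571179e-06
  1.49279584e+00  7.81643083e-01] 2.2721174961617594 [ 0.03341717 -0.01316185]
```

View pics/m.png

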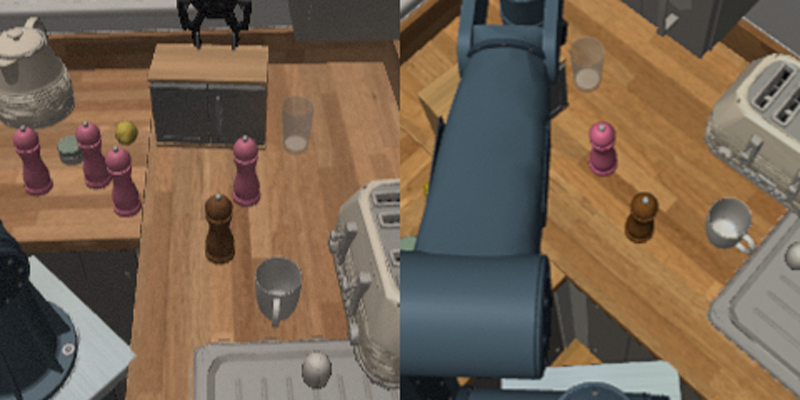

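The mill stands upright at scene-crop (220,228), and the gripper is over the handle. Next I'll lower onto the bar.

Request:
move_arm:
  plan: [0,-0.02,-0.7,0,0,0,0,-0.02,-1.4,0,0,0,0,-0.02,-2.0,0,0,0,0,-0.02,-2.5,0,0,0,0,-0.02,-2.9,0,0,0,0,-0.02,-3.12,0,0,0,0,-0.02,-3.12,0,0,0,0,-0.02,-3.12,0,0,0]

```text
time_s: 11.12
eef_pos: [0.5833, 0.0658, 0.1472]
eef_rot: [0.0, 0.939, 0.343, 0.001]
wrist_force: [-0.2, 0.2, -0.2]
opening: 0.704
grasp_force: 0.0
```

Request:
move_arm:
  plan: [0,0,0,0,0,0,0,0,0,0,0,0,0,0,0,0,0,0,0,0,0,0,0,0,0,0,0,0,0,0,0,0,0,0,0,0,0,0,0,0,0,0,0,0,0,0,0,0]
  grip: 3

```text
time_s: 12.12
eef_pos: [0.5817, 0.0667, 0.1468]
eef_rot: [-0.001, 0.939, 0.343, -0.001]
wrist_force: [-5.4, 1.7, 5.2]
opening: 0.099
grasp_force: 58.5
```

Request:
move_arm:
  plan: [-0.07,-0.13,0,0,0,0.07,-0.15,-0.25,0,0,0,0.145,-0.24,-0.35,0,0,0,0.22,-0.33,-0.43,0,0,0,0.29,-0.33,-0.43,0,0,0,0.29]

```text
time_s: 12.75
eef_pos: [0.5648, 0.0463, 0.1467]
eef_rot: [-0.002, 0.879, 0.476, -0.0]
wrist_force: [-6.9, 8.5, 5.9]
opening: 0.091
grasp_force: 58.8
```

Request:
move_arm:
  plan: [-0.1,-0.06,0,0,0,0.07,-0.19,-0.11,0,0,0,0.145,-0.3,-0.14,0,0,0,0.22,-0.41,-0.16,0,0,0,0.29,-0.52,-0.15,0,0,0,0.36,-0.63,-0.13,0,0,0,0.435,-0.74,-0.09,0,0,0,0.51,-0.86,-0.03,0,0,0,0.58,-0.86,-0.03,0,0,0,0.58]

```text
time_s: 13.88
eef_pos: [0.524, 0.046, 0.1468]
eef_rot: [-0.001, 0.707, 0.708, 0.003]
wrist_force: [4.8, 11.6, -1.6]
opening: 0.098
grasp_force: 58.5
```

Request:
move_arm:
  plan: [-0.115,0.08,0,0,0,0.07,-0.23,0.16,0,0,0,0.145,-0.345,0.27,0,0,0,0.22,-0.46,0.39,0,0,0,0.29,-0.57,0.54,0,0,0,0.36,-0.68,0.69,0,0,0,0.435,-0.79,0.86,0,0,0,0.51,-0.79,0.86,0,0,0,0.51]

```text
time_s: 14.88
eef_pos: [0.486, 0.0881, 0.147]
eef_rot: [0.002, 0.505, 0.863, 0.003]
wrist_force: [11.3, 9.8, -7.4]
opening: 0.095
grasp_force: 58.6
```

Request:
move_arm:
  plan: [-0.05,0.08,0,0,0,0.04,-0.1,0.17,0,0,0,0.07,-0.1,0.17,0,0,0,0.07]

```text
time_s: 15.25
eef_pos: [0.4814, 0.0962, 0.1469]
eef_rot: [0.002, 0.475, 0.88, 0.003]
wrist_force: [13.0, 8.9, -8.9]
opening: 0.098
grasp_force: 58.5
```

Run:
```python
from plan import *
from scipy.optimize import minimize_scalar
o=ctrl.get_obs();e=o["eef_pos"][:2]
r=minimize_scalar(lambda q:np.sum((H(q)-e)**2),bounds=(0,1.7),method="bounded");print(e,H(1.45),r.x,r.fun**.5,o["wrist_force"],o["torque"])
```

```text
[0.48139553 0.09622954] [0.47991717 0.09493573] 1.453015029247772 0.0019153246871691698 [13.00583767  8.86644207 -8.90942405] [ 1.16415816 -1.68116941 -0.15415775]
```

Request:
move_arm:
  plan: [-0.03,0.05,0,0,0,0,-0.06,0.1,0,0,0,0.03,-0.06,0.1,0,0,0,0.03]

```text
time_s: 15.62
eef_pos: [0.4801, 0.0988, 0.1471]
eef_rot: [0.005, 0.462, 0.887, 0.002]
wrist_force: [19.3, -0.1, -13.8]
opening: 0.098
grasp_force: 58.4
```

Request:
move_arm:
  plan: [0.02,-0.02,0,0,0,0,0.02,-0.02,0,0,0,0,0.02,-0.02,0,0,0,0,0.02,-0.02,0,0,0,0,0.02,-0.02,0,0,0,0]
  grip: 45

```text
time_s: 16.25
eef_pos: [0.4765, 0.0985, 0.1463]
eef_rot: [-0.0, 0.462, 0.887, -0.0]
wrist_force: [0.3, -0.3, -0.2]
opening: 0.528
grasp_force: 0.0
```

Request:
move_arm:
  plan: [0,0,0.4,0,0,0,0,0,1.2,0,0,0,0,0,2.2,0,0,0,0,0,3.2,0,0,0,0,0,3.6,0,0,0,0,1.0,3.6,0,0,0,0,2.0,3.6,0,0,0,0,3.0,3.6,0,0,0,0,4.0,3.6,0,0,0,0,5.0,3.6,0,0,0]

```text
time_s: 17.5
eef_pos: [0.4764, 0.3501, 0.3263]
eef_rot: [0.0, 0.462, 0.887, 0.0]
wrist_force: [0.7, -0.8, 0.5]
opening: 0.528
grasp_force: 0.0
```

Request:
move_arm:
  plan: [-1,0.5,0,0,0,0,-2,1,0,0,0,0,-3,2,0,0,0,0,-3.5,2.5,0,0,0,0,-3.5,2.5,0,0,0,0]

```text
time_s: 18.12
eef_pos: [0.2991, 0.4751, 0.3263]
eef_rot: [-0.0, 0.46, 0.888, -0.0]
wrist_force: [0.5, 0.0, 0.3]
opening: 0.526
grasp_force: 0.0
```

Run:
```python
from plan import *
o=ctrl.get_obs();print(o["eef_pos"],o["dq"].round(3))
c=ctrl.camera("scene")["pixels"][:,:,::-1][90:330,110:350]
T=ctrl.camera("top");d=T["pixels"][:,:,::-1][120:360,110:350]
cv2.imwrite("pics/n.png",cv2.resize(np.hstack([c,d]),(800,400),interpolation=cv2.INTER_CUBIC))
for q in(1.3,1.4,1.45): print(q,(proj(T,[*H(q),.18])-[110,120])*400/240+[400,0])
```

```text
[0.29910156 0.47509396 0.32626133] [-0.06  -0.001  0.006 -0.028 -0.003 -0.032]
1.3 [568.58224177 154.62367379]
1.4 [562.17067839 158.69074734]
1.45 [558.69871112 160.67669257]
```

View pics/n.png

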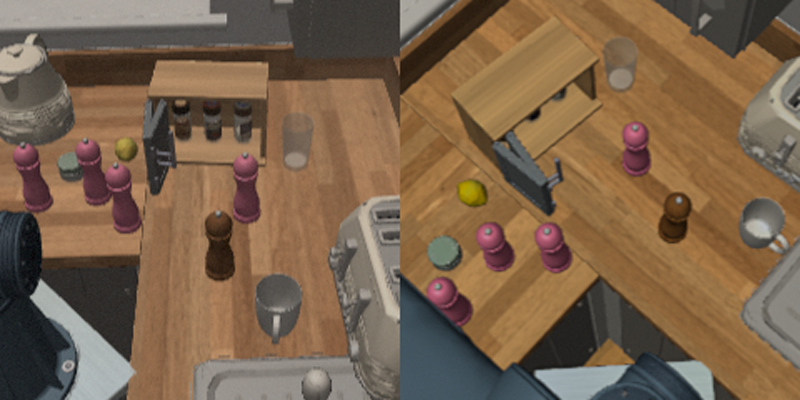

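The door is fully folded: the handle top is at (558,163), against the (558.7,160.7) predicted at the stop. The mill is upright and clear of it, and the other things are where they were.

```bash
python3 -c "
from bench import ctrl
print(ctrl.hand_in())"
```

```text
the job is handed in; nothing more can be done
None
```

The pepper mill now stands upright on the worktop clear of the door, and both door panels are folded open to the stop; I handed the job in at about 18 s and got no verdict back.

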